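Gauge the gap of a plate press and hold the gauge snug

TASK

Lower the open upper plate of the bench press gently by its front bar until it rests on its stops, without letting it drop. Then pick up the taper gauge and slide its blade flat into the gap between the two plates from the press's right-hand side until it drags snugly on both, without jacking the upper plate up off its stops, and finish while still holding the gauge there. Leave the bottle, tube rack and tip box where they are.

Things in the scene. Friction and masses are not known exactly. Their poses are not given: they have to be found in the camera images.
- press: Bench plate press fixed on the bench: white base 200 mm deep (its x), 230 mm wide (y), top 35 mm up. Origin: centre of its underside; x points to its back (hinge, away from the robot), y to its left. The gap is open on its right (-y) side between a stop pin (12 mm dia., x -72, y -90 mm) and a hinge post (x 94, y -90 mm). Place and yaw vary.
- lower_plate: Fixed flat aluminium plate lying in the press, 110 mm (x) by 230 mm (y), axes as the press and centred on it (x, y). Origin: centre of its TOP face. Its height differs from start to start, top 48 to 54 mm above the bench, so the gap under the closed platen is 5 to 11 mm.
- lower_edge (a point): Point on the top right edge of the lower plate, 20 mm to the front of the plate's middle: (-20, -115, 0) mm from the lower plate's origin. The lower plate sticks out 15 mm past the platen on this side, as a ledge to lay the blade on.
- platen (a joint): Hinge angle of the upper plate (platen), rad: 0 = level on its stop pins, grows as its front lifts; starts at 1.1 to 1.4. Friction holds it there; below about 1 rad it drops unless held. Steel, 175 mm deep, 200 mm wide, 0.4 kg; closed: underside 59 mm, top 79 mm above the bench. 5 to 6 N lifts it off its stops where the gauge goes; the drag then rises 7 to 11 N within 10 mm.
- platen_bar (a point): Middle of the platen's round steel front bar (12 mm dia., 120 mm long, along the press's y), 235 mm in front of the hinge axis and level with it when closed (71 mm above the bench); 50 mm clear between the bar and the plate's front edge.
- platen_hinge (a point): Middle of the hinge axis of the platen, at (100, 0, 71) mm from the press's origin; the axis runs along the press's y.
- platen_edge (a point): Point on the lower right edge of the platen where the gauge should go in; moves with the platen. When closed it is at (-20, -100, 59) mm from the press's origin.
- gauge: Taper gauge lying flat and loose, 120 g: black handle 80 x 18 x 26 mm high, steel blade 110 mm long, 20 mm wide, underside flush with the handle's, top sloping from 14 mm thick at the handle to 3 mm at the tip. Origin: centre of the handle's underside; x runs along the blade to the tip (blade x 40 to 150 mm), z up. Balance point about x 30 mm. The tip points along world +y within 0.5 rad.
- gauge_tip (a point): Middle of the blade's tip edge, on the underside, 150 mm from the gauge's origin along its x.
- wash_bottle: Bystander: white round bottle, 60 mm dia., 105 mm high. Origin: centre of its underside.
- tube_rack: Bystander: white tube rack with clear tubes, 200 x 90 x 97 mm. Origin: centre of its underside.
- tip_box: Bystander: white pipette-tip box with blue tips, 120 x 85 x 65 mm. Origin: centre of its underside.
There are look-alikes about, which are no part of the job. Several things look just like the gauge: the one meant starts farthest to the robot's right.

How it is judged (in metres and radians):
On the way, in this order (a step that is already met when the one before it is completed fails the run):
1. the upper plate rests on its stops while the gauge is still lying outside the press (value of joint platen below 0.012 rad and height (world z) of gauge below 0.01 m), for 0.3 s.
2. the gauge is picked up in the fingers (height (world z) of gauge above 0.03 m and contact force between the fingers and gauge above 2 N), for 0.2 s.
At the end, for the whole second after the job is handed in: Gauge held in the fingers (>2 N), still (<10 mm/s), handle outside the right side, tip 10 mm or more under the upper plate, blade pressing on both plates (upper >1 N, lower >0.5 N); upper plate at most 0.013 rad off its stops and not touched by the robot (value of joint platen below 0.013 rad and contact force between gauge and platen above 1 N and contact force between gauge and lower_plate above 0.5 N and y of gauge_tip in the frame of press above -0.09 m and x of gauge_tip in the frame of press between -0.075 and 0.06 m and y of gauge in the frame of press below -0.11 m and contact force between the fingers and gauge above 2 N and linear speed of gauge below 0.01 m/s and contact force between each of the arm, the fingers and platen below 0.5 N); the arm keeps its last pose, push and grip.
It fails at once if the upper plate drops onto its stops (over 1.3 rad/s near the stops) (value of joint platen below 0.3 rad and velocity of joint platen below -1.3 rad/s).
It fails at once if the upper plate is jacked up by the gauge (value of joint platen above 0.05 rad and contact force between gauge and platen above 0.5 N).
It fails at once if the bottle is shifted or knocked over (distance of wash_bottle from where it was at the start of the episode above 0.025 m or angle between wash_bottle's own z axis and vertical above 0.3 rad).
It fails at once if the tube rack is shifted or knocked over (distance of tube_rack from where it was at the start of the episode above 0.025 m or angle between tube_rack's own z axis and vertical above 0.3 rad).
It fails at once if the tip box is shifted or knocked over (distance of tip_box from where it was at the start of the episode above 0.025 m or angle between tip_box's own z axis and vertical above 0.3 rad).
It also fails if it takes over 72 s, if anything falls off the work surface, if the arm or the gripper's body presses on something with over 40 N, if the wrist force passes 120 N, or if a joint passes its speed limit or range.

ROBOT

A 7-joint arm with a two-finger parallel gripper is mounted at the origin on the work surface. World frame = base frame: x ahead of the robot, y to its left, z up, the work surface at z = 0. Lengths are in mm, angles in rad, forces in N, time in s.
With the tool pointing down it reaches from about 425 to 875 mm from the base axis. Payload 8.4 kg.
Tool frame: the origin (TCP) lies at the very end of the fingers, on their centre line; the grasp point (between the pads) lies 19 mm behind it; z points along the fingers, y is the line along which they close (so a half turn about z gives the same grasp; the last joint's range is limited). The gripper opens to 85 mm and grips with 20 to 120 N. Pads are 22 mm wide; open, the fingers measure 114 mm over their backs; the gripper's body (76 mm by 85 mm) begins 54 mm behind the grasp point. The pads swing forward as they close: fully open they stand 13 mm farther back than shut.
Start: joints at [1.233, 0.333, 0.04, 1.465, -0.013, 1.343, -0.059], TCP at [153.728, -631.531, 231.308] pointing down, gripper open.
Joint ranges: [-2.58, 2.58], [-0.38, 2.09], [-1.3, 1.39], [0.25, 2.4], [-1.5, 4.64], [0.08, 2.09], [-2.65, 2.65]. Speed limits (rad/s): [2.22, 2.22, 2.79, 2.79, 3.14, 3.14, 3.14].

INTERFACE

Orientations are given as a rotation vector (axis times angle).
In Python, from rig import * gives the robot as it stands.
- The arm moves only by the tool apply_moves, never from a script. Its argument "plan" is a list of rows, each an object with "xyz": the shift along the tool's x, y, z in m, a list of three; "turn": the turn about the tool's z in rad; "hand": the closure in counts, from 0 (fully open) to 255 (shut). A call has 1 to 5 rows; each row shifts and turns the commanded pose from where the row before left it, along the tool's axes as they then stand; what a row does not reach is not made up. A row lasts 1/8 s, in which the tool goes at most 62.5 mm and 10.7 degrees, less where a joint would pass 70% of its speed; a pose out of reach is approached as far as the arm can. A call is refused whole if a number of a shift passes 0.0625 or a number of a turn 0.188, either way. A call with a gripper value outside its range is refused whole. The fingers move at their own pace and stop on an object; "squeeze" is the grip in N (left out, the last holds). Time passes only in rows, so rows that do not move let the fingers close. It gives the time, the measured TCP pose, the force, the opening and the grip force at its end, in the units of the state.
- get_obs(): the state, without advancing time (a new reading comes with each control period).
- snapshot(name): name is "side" or "top" or "wrist"; returns the picture (420x560x3 uint8, red, green, blue); there is no depth.
- calibration(name): a dict with "camera_matrix" (3x3 intrinsics, pixels), "world_from_camera" (4x4, takes a point from camera to world coordinates). Camera axes: x right, y down, z forward; pixel columns grow to the right and rows downward; lengths in mm; the calibration is good to about 2 mm. A picture is of the moment at which its call begins: read the wrist's pose just before it. calibration takes no time and is no camera call; for the wrist camera it gives the pose at the moment of the call.
- hand_in(): hands the job in; it is judged then, once.
The state is a dict: "t": time; "q": joint angles; "qvel": joint speeds; "joint_torque": joint torques, N m; "eef_pos": TCP position; "tcp_rot": TCP orientation; "ft_force": force on the tool from outside, world axes, zero at the start; "torque": the same for the moment, N m; "width": opening from 0.0 (shut) to 1.0 (fully open); "grip_force": force on a finger pad.
Only numpy, scipy, OpenCV 4.12 (cv2) and the standard library are available. Lean on these libraries where they do the work, as an engineer would, in place of code of your own. Each camera call takes 0.05 s, during which the arm holds its last target. There are 200 camera calls.

## Working session

There is one attempt and no reset: what is moved stays moved. The work goes in short steps, Python scripts to look and compute and a tool call to move; the robot and the scene stay as the last step left them, time stands still between calls to the robot, and variables do not carry over. Pictures are saved under pics/ and viewed, at most 10 in all, crops included, and the job is handed in when it is done.

Besides the shell and the picture viewer there is one more tool, called after ">>>" in YAML: its name, and indented under it one key for each argument. apply_moves: Moves the arm, as the interface text tells. Its arguments: {"type":"object","properties":{"plan":{"type":"array","items":{"type":"object","properties":{"xyz":{"type":"array","items":{"type":"number"}},"turn":{"type":"number"},"hand":{"type":"number"}}}},"squeeze":{"type":"number"}},"required":["plan"]}

```bash
mkdir -p pics; ls; cat > h.py <<'E'
from rig import *
import numpy as np, cv2
from scipy.spatial.transform import Rotation as R
def save(n,f):
    c=calibration(n); im=snapshot(n); cv2.imwrite('pics/'+f+'.png',im[:,:,::-1]); np.savez('pics/'+f+'.npz',K=c['camera_matrix'],T=c['world_from_camera']); return im
def ray(f,u,v,z):
    d=np.load('pics/'+f+'.npz'); K,T=d['K'],d['T']
    r=T[:3,:3]@np.linalg.inv(K)@[u,v,1]; o=T[:3,3]; return o+r*(z-o[2])/r[2]
def proj(f,p):
    d=np.load('pics/'+f+'.npz'); q=np.linalg.inv(d['T'])@[*p,1]; q=d['K']@q[:3]; return q[:2]/q[2]
E
python3 - <<'E'
from h import *
np.set_printoptions(suppress=True,precision=3)
o=get_obs(); print(o)
for n in ['side','top','wrist']:
    save(n,n+'0'); c=calibration(n); print(n,c['camera_matrix'],c['world_from_camera'])
a=[cv2.imread(f'pics/{n}0.png') for n in ['side','top']]
E
```

```text
pics
{'t': 0.0, 'q': array([ 1.233,  0.334,  0.04 ,  1.466, -0.013,  1.343, -0.058]), 'qvel': array([-0.001,  0.   , -0.   ,  0.   ,  0.   ,  0.   , -0.002]), 'joint_torque': array([ -0.   , -65.857,   1.365, -40.556,   0.017,   0.013,   0.   ]), 'eef_pos': array([ 153.594, -631.113,  230.412]), 'tcp_rot': array([-3.118, -0.374,  0.001]), 'ft_force': array([-0.633,  0.42 ,  0.074]), 'torque': array([0.01 , 0.012, 0.006]), 'grip_force': 0.0, 'width': 0.9983425209356401}
side [[449.303   0.    283.249]
 [  0.    449.303 214.926]
 [  0.      0.      1.   ]] [[  -0.744   -0.424    0.517 -275.05 ]
 [  -0.668    0.497   -0.554  772.542]
 [  -0.022   -0.757   -0.653 1059.215]
 [   0.       0.       0.       1.   ]]
top [[433.237   0.    272.677]
 [  0.    433.237 208.021]
 [  0.      0.      1.   ]] [[   0.022   -0.993    0.117  335.094]
 [  -1.      -0.022    0.005  -60.068]
 [  -0.002   -0.117   -0.993 1438.917]
 [   0.       0.       0.       1.   ]]
wrist [[294.044   0.    275.621]
 [  0.    294.044 207.737]
 [  0.      0.      1.   ]] [[   0.237   -0.936   -0.259  218.627]
 [  -0.971   -0.229   -0.062 -615.24 ]
 [  -0.001    0.266   -0.964  373.401]
 [   0.       0.       0.       1.   ]]
```

View pics/top0.png

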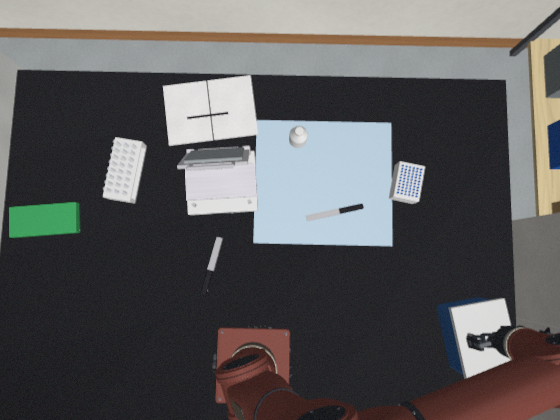

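View pics/side0.png

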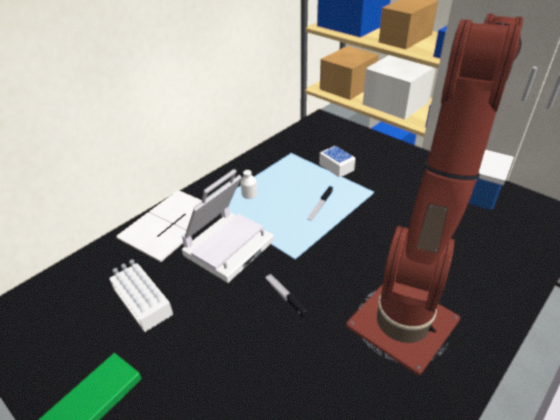

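The top view shows the press at about (220,180), the right-hand gauge with its tip at (308,217) and handle at (350,209), a look-alike at (213,260), the bottle at (298,136) and the tip box at (408,182). I'll enlarge the press and the gauge.

```bash
python3 - <<'E'
from h import *
t=cv2.imread('pics/top0.png'); s=cv2.imread('pics/side0.png')
a=cv2.resize(t[120:230,170:370],None,fx=4,fy=4,interpolation=cv2.INTER_CUBIC)[:,:800]
cv2.imwrite('pics/ct.png',a)
E
```

```text
(no output)
```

View pics/ct.png

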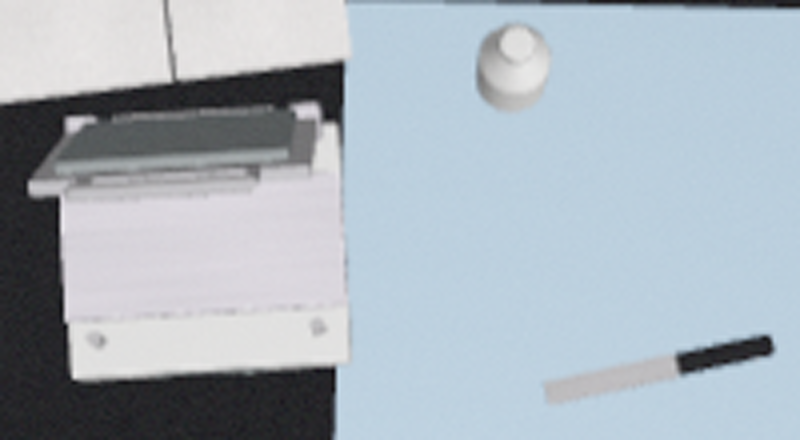

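```bash
python3 - <<'E'
from h import *
np.set_printoptions(suppress=True,precision=1)
g=lambda u,v,z:ray('top0',u/4+170,v/4+120,z)
FL,FR=g(74,379,35),g(349,361,35); print('front',FL,FR,np.linalg.norm(FL-FR))
PL,PR=g(97,338,59),g(319,326,59); print('pins',PL,PR,np.linalg.norm(PL-PR))
LL,LR=g(67,320,51),g(347,304,51);print('lp front',LL,LR,np.linalg.norm(LL-LR))
for a,b,n in((FL,FR,'f'),(PL,PR,'p'),(LL,LR,'l')):
    d=a-b; yaw=np.arctan2(-d[0],d[1]); off={'f':100,'p':72,'l':55}[n]
    print(n,'yaw',yaw,'centre',((a+b)/2)[:2]+off*np.array([np.cos(yaw),np.sin(yaw)]))
t=g(546,393,1.5);h=g(772,345,26);j=g(677,364,20);print('tip',t,'hend',h,'joint',j,np.linalg.norm((t-h)[:2]),np.arctan2(*(t-h)[[1,0]]))
for p in((515,45,105),):print('bottle',g(*p))
E
```

```text
front [472.9 220.1  35. ] [492.6  -3.5  35. ] 224.45207982251742
pins [504.  198.4  59. ] [517.7  20.4  59. ] 178.464319754969
lp front [519.1 224.8  51. ] [537.2  -1.2  51. ] 226.73491855352754
f yaw 0.0878800160626531 centre [582.4 117.1]
p yaw 0.07653686167211818 centre [582.7 114.9]
l yaw 0.07970155227022054 centre [583.  116.1]
tip [ 473.2 -166.8    1.5] hend [ 514.5 -350.    26. ] joint [ 497.8 -273.    20. ] 187.75178025502564 1.7927160348035747
bottle [ 739.3 -131.   105. ]
```

```bash
cat >> h.py <<'E'
PC=np.array([582.7,115.8]); PY=0.08
def pw(x,y,z):
    c,s=np.cos(PY),np.sin(PY); return np.array([PC[0]+c*x-s*y,PC[1]+s*x+c*y,z])
def bar(th,y=0): return pw(100-235*np.cos(th),y,71+235*np.sin(th))
E
python3 - <<'E'
from h import *
np.set_printoptions(suppress=True,precision=1)
for th in np.arange(1.1,1.41,.05):
    print(round(th,2),[(proj('top0',bar(th,y))-[170,120])*4 for y in(60,-60)],[proj('side0',bar(th,y)) for y in(60,-60)],bar(th))
s=cv2.imread('pics/side0.png')
cv2.imwrite('pics/cs.png',cv2.resize(s[160:290,170:290],None,fx=5,fy=5,interpolation=cv2.INTER_CUBIC)[:600])
E
```

```text
1.1 [array([ 76.4, 199.8]), array([252.5, 189.8])] [array([208.1, 191.5]), array([236.3, 171.6])] [576.1 115.3 280.4]
1.15 [array([ 74.4, 183. ]), array([251.1, 172.9])] [array([205.2, 188.8]), array([233.6, 169. ])] [586.7 116.1 285.5]
1.2 [array([ 72.5, 165.8]), array([249.7, 155.7])] [array([202.3, 186.2]), array([230.7, 166.6])] [597.5 117.  290. ]
1.25 [array([ 70.8, 148.5]), array([248.4, 138.4])] [array([199.3, 183.7]), array([227.9, 164.3])] [608.5 117.9 294. ]
1.3 [array([ 69.2, 131. ]), array([247.1, 120.8])] [array([196.4, 181.4]), array([225. , 162.1])] [619.7 118.8 297.4]
1.35 [array([ 67.8, 113.4]), array([245.9, 103.3])] [array([193.5, 179.2]), array([222.2, 160.1])] [631.1 119.7 300.3]
1.4 [array([66.5, 95.8]), array([244.8,  85.7])] [array([190.5, 177.2]), array([219.3, 158.2])] [642.6 120.6 302.6]
```

View pics/cs.png

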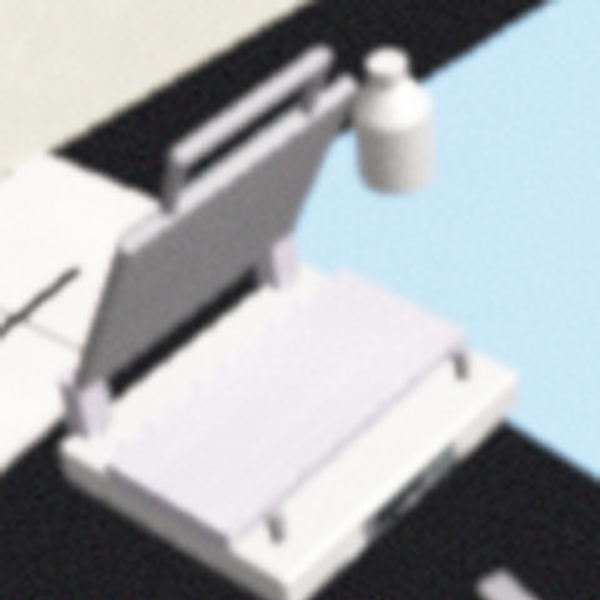

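The side crop shows the bar ends at (205,191) and (235,171), which puts the platen at about 1.12 rad and the bar at about (582,116,283). I'll plan the approach to above it.

```bash
cat >> h.py <<'E'
def pose():
    o=get_obs(); M=R.from_rotvec(o['tcp_rot']).as_matrix(); return o['eef_pos'],np.arctan2(M[1,0],M[0,0]),M
def plan(path,yaw,start=None):
    "path: list of world xyz per row, equal turns to yaw; tool pointing down"
    p,y0,_=pose()
    if start is not None: p,y0=start
    n=len(path); a=y0; dt=-(yaw-y0)/n; out=[]
    for q in path:
        d=np.array(q)-p; c,s=np.cos(a),np.sin(a)
        v=np.round([(c*d[0]+s*d[1])/1e3,(s*d[0]-c*d[1])/1e3,-d[2]/1e3],4); t=round(dt,4)
        p=p+np.array([c*v[0]+s*v[1],s*v[0]-c*v[1],-v[2]])*1e3; a-=t
        out.append((v.tolist(),t))
    for i,r in enumerate(out): print(i+1,*r)
    return p,a
def lin(t,n,start=None):
    p=pose()[0] if start is None else start
    return [p+(np.array(t)-p)*(i+1)/n for i in range(n)]
E
python3 - <<'E'
from h import *
print(pose()); e=plan(lin([582,116,345],15),1.651); print(e)
E
```

```text
(array([ 153.61769606, -631.22922874,  230.62827548]), np.float64(0.23878187404210358), array([[ 9.71626801e-01,  2.36518931e-01, -3.94012413e-04],
       [ 2.36519237e-01, -9.71626082e-01,  1.18666260e-03],
       [-1.02164568e-04, -1.24618470e-03, -9.99999218e-01]]))
1 [0.0395, -0.0416, -0.0076] -0.0941
2 [0.0433, -0.0378, -0.0076] -0.0941
3 [0.0466, -0.0335, -0.0077] -0.0941
4 [0.0496, -0.029, -0.0076] -0.0941
5 [0.0521, -0.0242, -0.0076] -0.0941
6 [0.0541, -0.0192, -0.0076] -0.0941
7 [0.0557, -0.014, -0.0077] -0.0941
8 [0.0567, -0.0088, -0.0076] -0.0941
9 [0.0573, -0.0033, -0.0076] -0.0941
10 [0.0574, 0.002, -0.0076] -0.0941
11 [0.057, 0.0074, -0.0077] -0.0941
12 [0.056, 0.0128, -0.0076] -0.0941
13 [0.0545, 0.0179, -0.0076] -0.0941
14 [0.0526, 0.023, -0.0076] -0.0941
15 [0.0503, 0.0278, -0.0077] -0.0941
(array([581.99729071, 116.04319911, 345.02827548]), np.float64(1.650281874042104))
```

>>> apply_moves:
  plan:
    - {"xyz": [0.0395, -0.0416, -0.0076], "turn": -0.0941, "hand": 0}
    - {"xyz": [0.0433, -0.0378, -0.0076], "turn": -0.0941, "hand": 0}
    - {"xyz": [0.0466, -0.0335, -0.0076], "turn": -0.0941, "hand": 0}
    - {"xyz": [0.0496, -0.029, -0.0076], "turn": -0.0941, "hand": 0}
    - {"xyz": [0.0521, -0.0242, -0.0076], "turn": -0.0941, "hand": 0}

```text
t: 0.78
eef_pos: [297.2, -380.6, 269.5]
tcp_rot: [2.944, 1.095, -0.0]
ft_force: [1.6, 0.8, 0.8]
width: 0.997
grip_force: 0.0
```

>>> apply_moves:
  plan:
    - {"xyz": [0.0541, -0.0192, -0.0076], "turn": -0.0941, "hand": 0}
    - {"xyz": [0.0557, -0.014, -0.0076], "turn": -0.0941, "hand": 0}
    - {"xyz": [0.0567, -0.0088, -0.0076], "turn": -0.0941, "hand": 0}
    - {"xyz": [0.0573, -0.0033, -0.0076], "turn": -0.0941, "hand": 0}
    - {"xyz": [0.0574, 0.002, -0.0076], "turn": -0.0941, "hand": 0}

```text
t: 1.4
eef_pos: [439.8, -131.7, 307.6]
tcp_rot: [2.608, 1.751, -0.0]
ft_force: [0.5, -0.4, 0.8]
width: 1.0
grip_force: 0.0
```

>>> apply_moves:
  plan:
    - {"xyz": [0.057, 0.0074, -0.0076], "turn": -0.0941, "hand": 0}
    - {"xyz": [0.056, 0.0128, -0.0076], "turn": -0.0941, "hand": 0}
    - {"xyz": [0.0545, 0.0179, -0.0076], "turn": -0.0941, "hand": 0}
    - {"xyz": [0.0526, 0.023, -0.0076], "turn": -0.0941, "hand": 0}
    - {"xyz": [0.0503, 0.0278, -0.0076], "turn": -0.0941, "hand": 0}

```text
t: 2.02
eef_pos: [582.9, 117.0, 345.5]
tcp_rot: [2.129, 2.31, 0.0]
ft_force: [0.7, -0.8, 0.8]
width: 1.003
grip_force: 0.0
```

```bash
python3 - <<'E'
from h import *
np.set_printoptions(suppress=True,precision=1)
p,y,_=pose(); o=get_obs(); print(p,y,o['t'],o['ft_force'],o['q']); save('wrist','w1'); save('wrist','w1b')
p,y,_=pose(); print(p,y)
for th in(1.05,1.1,1.15,1.2):print(th,[proj('w1b',bar(th,k)) for k in(60,-60)])
E
```

```text
[582.9 117.  345.5] 1.6523733282051543 2.025 [ 0.7 -0.8  0.8] [ 0.3  0.3 -0.8  1.4  0.2  1.6 -0.3]
[582.7 122.2 344.7] 1.6603777612364492
1.05 [array([250.6, 150.3]), array([251.8, 299.1])]
1.1 [array([264.8, 151.1]), array([264.2, 303.2])]
1.15 [array([280.1, 151.9]), array([277.4, 307. ])]
1.2 [array([296.6, 152.6]), array([291.5, 310.7])]
```

View pics/w1b.png

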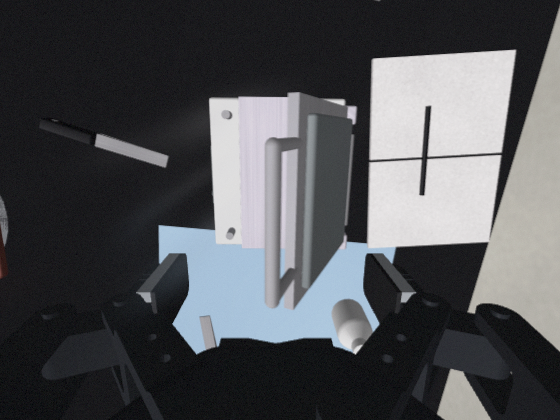

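The wrist view shows the bar running from (272,145) to (272,302), so the platen angle is about 1.125 rad and the gripper straddles the bar. I'll descend and grip it.

>>> apply_moves:
  plan:
    - {"xyz": [-0.004, 0, 0.02], "turn": 0.004, "hand": 0}
    - {"xyz": [0, -0.001, 0.03], "turn": 0, "hand": 0}
    - {"xyz": [0, 0, 0.02], "turn": 0, "hand": 0}
    - {"xyz": [0, 0, 0.01], "turn": 0, "hand": 0}
    - {"xyz": [0, 0, 0.0], "turn": 0, "hand": 0}
  squeeze: 25

```text
t: 2.75
eef_pos: [581.2, 111.3, 265.0]
tcp_rot: [-2.136, -2.303, 0.001]
ft_force: [-0.8, -0.2, -0.8]
width: 1.002
grip_force: 0.0
```

>>> apply_moves:
  plan:
    - {"xyz": [0, 0, 0], "turn": 0, "hand": 120}
    - {"xyz": [0, 0, 0], "turn": 0, "hand": 180}
    - {"xyz": [0, 0, 0], "turn": 0, "hand": 255}
    - {"xyz": [0, 0, 0], "turn": 0, "hand": 255}
    - {"xyz": [0, 0, 0.0], "turn": 0, "hand": 255}

```text
t: 3.38
eef_pos: [581.4, 111.7, 265.6]
tcp_rot: [2.136, 2.304, -0.0]
ft_force: [-1.5, 0.2, 2.9]
width: 0.126
grip_force: 24.4
```

```bash
python3 - <<'E'
from h import *
np.set_printoptions(suppress=True,precision=2)
p,y,_=pose(); o=get_obs(); print(p,y,o['t'],o['ft_force'],o['width'],o['grip_force'])
th0=1.125; off=p-bar(th0); print(off)
N=30; s=np.arange(1,N+1)/N
ths=th0*(1-s)
plan([bar(t)+off for t in ths],y)
E
```

```text
[581.4  111.68 265.56] 1.6463587867201335 3.375 [-1.52  0.15  2.91] 0.1262153484978674 24.368480443954468
[  0.03  -4.01 -17.47]
1 [-0.0, -0.0079, 0.0039] -0.0
2 [-0.0001, -0.0077, 0.0043] -0.0
3 [-0.0, -0.0076, 0.0045] -0.0
4 [-0.0, -0.0073, 0.0048] -0.0
5 [-0.0001, -0.0072, 0.0051] -0.0
6 [0.0, -0.0071, 0.0054] -0.0
7 [-0.0, -0.0068, 0.0056] -0.0
8 [-0.0001, -0.0065, 0.0058] -0.0
9 [0.0, -0.0064, 0.0061] -0.0
10 [-0.0, -0.0061, 0.0063] -0.0
11 [-0.0, -0.0059, 0.0066] -0.0
12 [-0.0001, -0.0056, 0.0068] -0.0
13 [0.0, -0.0054, 0.007] -0.0
14 [-0.0, -0.0051, 0.0071] -0.0
15 [-0.0, -0.0049, 0.0074] -0.0
16 [-0.0001, -0.0045, 0.0075] -0.0
17 [0.0, -0.0043, 0.0078] -0.0
18 [0.0, -0.004, 0.0078] -0.0
19 [-0.0, -0.0037, 0.008] -0.0
20 [-0.0, -0.0033, 0.0082] -0.0
21 [-0.0, -0.0031, 0.0082] -0.0
22 [-0.0, -0.0028, 0.0084] -0.0
23 [-0.0001, -0.0024, 0.0085] -0.0
24 [0.0, -0.0021, 0.0085] -0.0
25 [0.0, -0.0019, 0.0086] -0.0
26 [0.0, -0.0014, 0.0087] -0.0
27 [0.0, -0.0012, 0.0088] -0.0
28 [0.0, -0.0008, 0.0087] -0.0
29 [0.0, -0.0005, 0.0088] -0.0
30 [0.0, -0.0002, 0.0088] -0.0
```

>>> apply_moves:
  plan:
    - {"xyz": [0, -0.0079, 0.0039], "turn": 0, "hand": 255}
    - {"xyz": [0, -0.0077, 0.0043], "turn": 0, "hand": 255}
    - {"xyz": [0, -0.0076, 0.0045], "turn": 0, "hand": 255}
    - {"xyz": [0, -0.0073, 0.0048], "turn": 0, "hand": 255}
    - {"xyz": [0, -0.0072, 0.0051], "turn": 0, "hand": 255}

```text
t: 4.0
eef_pos: [543.4, 108.6, 242.3]
tcp_rot: [2.136, 2.303, -0.0]
ft_force: [3.9, -0.7, -4.1]
width: 0.129
grip_force: 24.3
```

>>> apply_moves:
  plan:
    - {"xyz": [0, -0.0071, 0.0054], "turn": 0, "hand": 255}
    - {"xyz": [0, -0.0068, 0.0056], "turn": 0, "hand": 255}
    - {"xyz": [0, -0.0065, 0.0058], "turn": 0, "hand": 255}
    - {"xyz": [0, -0.0064, 0.0061], "turn": 0, "hand": 255}
    - {"xyz": [0, -0.0061, 0.0063], "turn": 0, "hand": 255}

```text
t: 4.62
eef_pos: [511.0, 105.9, 213.1]
tcp_rot: [2.136, 2.303, 0.0]
ft_force: [7.1, -1.9, -5.7]
width: 0.126
grip_force: 24.3
```

Forces are small, so I'll continue.

>>> apply_moves:
  plan:
    - {"xyz": [0, -0.0059, 0.0066], "turn": 0, "hand": 255}
    - {"xyz": [0, -0.0056, 0.0068], "turn": 0, "hand": 255}
    - {"xyz": [0, -0.0054, 0.007], "turn": 0, "hand": 255}
    - {"xyz": [0, -0.0051, 0.0071], "turn": 0, "hand": 255}
    - {"xyz": [0, -0.0049, 0.0074], "turn": 0, "hand": 255}

```text
t: 5.25
eef_pos: [485.1, 103.8, 178.5]
tcp_rot: [2.136, 2.301, 0.003]
ft_force: [8.0, -2.9, -4.4]
width: 0.132
grip_force: 24.4
```

>>> apply_moves:
  plan:
    - {"xyz": [0, -0.0045, 0.0075], "turn": 0, "hand": 255}
    - {"xyz": [0, -0.0043, 0.0078], "turn": 0, "hand": 255}
    - {"xyz": [0, -0.004, 0.0078], "turn": 0, "hand": 255}
    - {"xyz": [0, -0.0037, 0.008], "turn": 0, "hand": 255}
    - {"xyz": [0, -0.0033, 0.0082], "turn": 0, "hand": 255}

```text
t: 5.88
eef_pos: [466.3, 102.2, 139.7]
tcp_rot: [2.135, 2.3, 0.005]
ft_force: [10.3, -3.6, -3.0]
width: 0.128
grip_force: 24.4
```

>>> apply_moves:
  plan:
    - {"xyz": [0, -0.0031, 0.0082], "turn": 0, "hand": 255}
    - {"xyz": [0, -0.0028, 0.0084], "turn": 0, "hand": 255}
    - {"xyz": [0, -0.0024, 0.0085], "turn": 0, "hand": 255}
    - {"xyz": [0, -0.0021, 0.0085], "turn": 0, "hand": 255}
    - {"xyz": [0, -0.0019, 0.0086], "turn": 0, "hand": 255}

```text
t: 6.5
eef_pos: [455.2, 101.3, 98.1]
tcp_rot: [2.134, 2.299, 0.007]
ft_force: [14.1, -5.7, -2.2]
width: 0.128
grip_force: 24.5
```

>>> apply_moves:
  plan:
    - {"xyz": [0, 0.001, 0.0085], "turn": 0, "hand": 255}
    - {"xyz": [0, 0, 0.0085], "turn": 0, "hand": 255}
    - {"xyz": [0, 0, 0.0085], "turn": 0, "hand": 255}
    - {"xyz": [0, 0, 0.008], "turn": 0, "hand": 255}
    - {"xyz": [0, 0, 0.005], "turn": 0, "hand": 255}

```text
t: 7.12
eef_pos: [452.3, 101.5, 58.9]
tcp_rot: [-2.136, -2.303, 0.004]
ft_force: [-13.1, -6.4, 34.3]
width: 0.127
grip_force: 28.7
```

>>> apply_moves:
  plan:
    - {"xyz": [0, 0, 0.002], "turn": 0, "hand": 255}
    - {"xyz": [0, 0, 0.002], "turn": 0, "hand": 255}
    - {"xyz": [0, 0, 0.001], "turn": 0, "hand": 255}

```text
t: 7.5
eef_pos: [452.2, 102.3, 55.6]
tcp_rot: [-2.136, -2.304, 0.005]
ft_force: [-13.6, -4.4, 30.6]
width: 0.128
grip_force: 30.1
```

The upward reaction of about 30 N shows the platen is on its stops. I'll open a little, then rise.

>>> apply_moves:
  plan:
    - {"xyz": [0, 0, -0.001], "turn": 0, "hand": 200}
    - {"xyz": [0, 0, 0], "turn": 0, "hand": 175}
    - {"xyz": [0, 0, 0], "turn": 0, "hand": 175}
    - {"xyz": [0, 0, 0], "turn": 0, "hand": 175}

```text
t: 8.0
eef_pos: [453.1, 102.1, 54.5]
tcp_rot: [-2.136, -2.303, 0.0]
ft_force: [0.0, -0.2, 0.1]
width: 0.312
grip_force: 0.0
```

>>> apply_moves:
  plan:
    - {"xyz": [0, 0, -0.005], "turn": 0, "hand": 175}
    - {"xyz": [0, 0, -0.015], "turn": 0, "hand": 175}
    - {"xyz": [0, 0, -0.03], "turn": 0, "hand": 175}
    - {"xyz": [0, 0, -0.05], "turn": 0, "hand": 175}
    - {"xyz": [0, 0, -0.05], "turn": 0, "hand": 0}

```text
t: 8.62
eef_pos: [452.9, 102.3, 207.2]
tcp_rot: [2.135, 2.304, 0.001]
ft_force: [0.8, -0.7, 0.2]
width: 0.512
grip_force: 0.0
```

```bash
python3 - <<'E'
from h import *
np.set_printoptions(suppress=True,precision=2)
p,y,_=pose(); o=get_obs(); print(p,y,o['t'],o['ft_force'],o['q'])
# above gauge
gy=1.793; tip=np.array([473.2,-166.8]); O=tip-150*np.array([np.cos(gy),np.sin(gy)]); print('O',O)
t=[*(O+15*np.array([np.cos(gy),np.sin(gy)])),160]
plan(lin(t,10),gy)
E
```

```text
[452.94 102.32 207.16] 1.6469550653478802 8.625 [ 0.85 -0.74  0.24] [ 0.49  0.01 -0.8   1.9   0.01  1.24 -0.23]
O [ 506.26 -313.11]
1 [-0.0403, 0.0019, 0.0047] -0.0146
2 [-0.0404, 0.0014, 0.0047] -0.0146
3 [-0.0404, 0.0007, 0.0047] -0.0146
4 [-0.0404, 0.0002, 0.0048] -0.0146
5 [-0.0404, -0.0004, 0.0047] -0.0146
6 [-0.0404, -0.001, 0.0047] -0.0146
7 [-0.0403, -0.0016, 0.0047] -0.0146
8 [-0.0403, -0.0022, 0.0047] -0.0146
9 [-0.0403, -0.0028, 0.0047] -0.0146
10 [-0.0403, -0.0034, 0.0048] -0.0146
```

>>> apply_moves:
  plan:
    - {"xyz": [-0.04, 0.002, 0.005], "turn": -0.0146, "hand": 0}
    - {"xyz": [-0.0404, 0.0014, 0.005], "turn": -0.0146, "hand": 0}
    - {"xyz": [-0.0404, 0.0007, 0.005], "turn": -0.0146, "hand": 0}
    - {"xyz": [-0.0404, 0, 0.005], "turn": -0.0146, "hand": 0}
    - {"xyz": [-0.0404, -0.0004, 0.005], "turn": -0.0146, "hand": 0}

```text
t: 9.25
eef_pos: [478.2, -99.3, 180.8]
tcp_rot: [2.049, 2.38, 0.001]
ft_force: [0.7, -0.6, -0.0]
width: 1.0
grip_force: 0.0
```

>>> apply_moves:
  plan:
    - {"xyz": [-0.0404, -0.001, 0.005], "turn": -0.0146, "hand": 0}
    - {"xyz": [-0.0404, -0.0016, 0.005], "turn": -0.0146, "hand": 0}
    - {"xyz": [-0.0404, -0.0022, 0.005], "turn": -0.0146, "hand": 0}
    - {"xyz": [-0.0404, -0.003, 0.005], "turn": -0.0146, "hand": 0}
    - {"xyz": [-0.0404, -0.0034, 0.005], "turn": -0.0146, "hand": 0}

```text
t: 9.88
eef_pos: [503.0, -300.4, 155.8]
tcp_rot: [1.961, 2.453, 0.001]
ft_force: [-0.5, 0.4, 1.0]
width: 1.002
grip_force: 0.0
```

```bash
python3 - <<'E'
from h import *
np.set_printoptions(suppress=True,precision=2)
save('top','t2'); save('wrist','w2'); p,y,_=pose(); print(p,y,get_obs()['t'])
for P in ([506.3,-313.1,0],[473.2,-166.8,0],[514.5,-350,26]): print(proj('w2',P))
a=cv2.imread('pics/w2.png'); t=cv2.imread('pics/t2.png')
c=cv2.resize(t[120:230,170:280],(420,420),interpolation=cv2.INTER_CUBIC)
b=cv2.resize(a[:, :],(560,420)); cv2.imwrite('pics/m2.png',np.hstack([b,c[:,:240]]))
E
```

```text
[ 501.56 -304.03  154.77] 1.7868110479821522 9.975
[278.93 200.91]
[278.63  40.41]
[279.11 244.29]
```

View pics/w2.png

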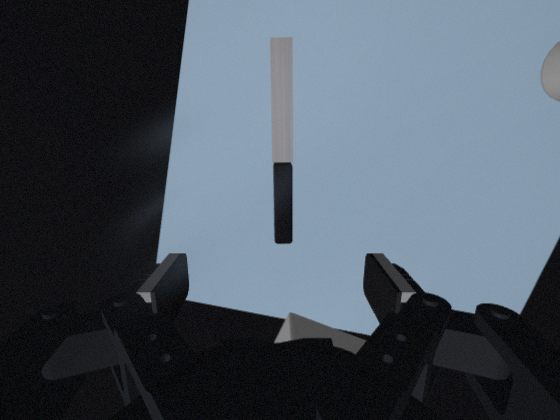

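The wrist view shows the gauge tip at (281.5,38), the blade/handle joint at (283.5,163) and the handle end at (283.5,243).

```bash
python3 - <<'E'
from h import *
np.set_printoptions(suppress=True,precision=3)
t=ray('w2',281.5,38,3);j=ray('w2',283.3,163,26);h=ray('w2',283.7,243,24)
gy=np.arctan2(*(t-h)[[1,0]]); u=np.array([np.cos(gy),np.sin(gy)])
print(t,j,h,np.linalg.norm((t-h)[:2]),np.linalg.norm((j-h)[:2]),gy)
O=((t[:2]-150*u)+(h[:2]+40*u)+(j[:2]-40*u))/3; print('O',O)
G=O+18*u; print('grasp',G)
plan(lin([*G,8],5),gy)
E
```

```text
[ 475.421 -165.101    3.   ] [ 500.669 -270.844   26.   ] [ 518.868 -348.469   24.   ] 188.44452002644505 79.72929478715618 1.8034437326912178
O [ 509.847 -310.124]
grasp [ 505.697 -292.609]
1 [0.0021, 0.0013, 0.0294] -0.0033
2 [0.002, 0.0013, 0.0293] -0.0033
3 [0.002, 0.0013, 0.0294] -0.0033
4 [0.0021, 0.0013, 0.0293] -0.0033
5 [0.002, 0.0014, 0.0294] -0.0033
```

>>> apply_moves:
  plan:
    - {"xyz": [0.003, 0.002, 0.04], "turn": -0.0055, "hand": 0}
    - {"xyz": [0.003, 0.002, 0.04], "turn": -0.0055, "hand": 0}
    - {"xyz": [0.003, 0.002, 0.04], "turn": -0.0055, "hand": 0}
    - {"xyz": [0.001, 0.0005, 0.025], "turn": 0, "hand": 0}
    - {"xyz": [0, 0, 0.004], "turn": 0, "hand": 0}
  squeeze: 40

```text
t: 10.6
eef_pos: [506.1, -286.8, 5.0]
tcp_rot: [-1.94, -2.468, -0.0]
ft_force: [0.2, 0.4, 0.8]
width: 0.995
grip_force: 0.0
```

>>> apply_moves:
  plan:
    - {"xyz": [0, 0, 0], "turn": 0, "hand": 150}
    - {"xyz": [0, 0, 0], "turn": 0, "hand": 200}
    - {"xyz": [0, 0, 0], "turn": 0, "hand": 255}
    - {"xyz": [0, 0, 0], "turn": 0, "hand": 255}
    - {"xyz": [0, 0, 0], "turn": 0, "hand": 255}

```text
t: 11.22
eef_pos: [507.2, -288.1, 6.5]
tcp_rot: [1.941, 2.468, 0.0]
ft_force: [-0.7, -0.1, 5.8]
width: 0.2
grip_force: 41.0
```

```bash
cat >> h.py <<'E'
GX=None
E
python3 - <<'E'
from h import *
np.set_printoptions(suppress=True,precision=3)
p,y,_=pose(); o=get_obs(); print(p,y,o['ft_force'],o['torque'])
gy=1.803; u=np.array([np.cos(gy),np.sin(gy)]); n=np.array([-u[1],u[0]])
d=p[:2]-np.array([509.85,-310.12]); print('gx',d@u,'gn',d@n,'dyaw',gy-y)
gx=d@u
# gauge yaw follows tool yaw after grip
v=np.array([-np.sin(PY),np.cos(PY)])
tip=pw(-20,-128,0); T=tip[:2]-(150-gx)*v; print('preinsert TCP',T)
e=plan(lin([p[0],p[1],110],4),y); print(e)
e=plan(lin([*T,110],5,start=e[0]),np.pi/2+PY,start=e); print(e)
E
```

```text
[ 507.243 -288.148    6.454] 1.8086688856511193 [-0.709 -0.141  5.786] [-0.018  0.166  0.024]
gx 21.982475242005833 gn -2.5191565249207395 dyaw -0.0056688856511193375
preinsert TCP [ 583.224 -140.997]
1 [0.0, 0.0, -0.0259] -0.0
2 [0.0, 0.0, -0.0259] -0.0
3 [0.0, 0.0, -0.0259] -0.0
4 [0.0, 0.0, -0.0258] -0.0
(array([ 507.243, -288.148,  109.954]), np.float64(1.8086688856511193))
1 [0.025, 0.0217, -0.0] 0.0316
2 [0.0257, 0.0209, -0.0] 0.0316
3 [0.0264, 0.0201, -0.0] 0.0316
4 [0.0269, 0.0192, -0.0] 0.0316
5 [0.0276, 0.0184, -0.0] 0.0316
(array([ 583.224, -140.973,  109.954]), np.float64(1.650668885651119))
```

>>> apply_moves:
  plan:
    - {"xyz": [0, 0, -0.015], "turn": 0, "hand": 255}
    - {"xyz": [0, 0, -0.026], "turn": 0, "hand": 255}
    - {"xyz": [0, 0, -0.026], "turn": 0, "hand": 255}
    - {"xyz": [0, 0, -0.026], "turn": 0, "hand": 255}
    - {"xyz": [0, 0, -0.01], "turn": 0, "hand": 255}

```text
t: 11.85
eef_pos: [507.5, -288.1, 110.7]
tcp_rot: [1.94, 2.467, 0.0]
ft_force: [0.5, 0.1, -1.5]
width: 0.202
grip_force: 40.0
```

>>> apply_moves:
  plan:
    - {"xyz": [0.025, 0.0217, 0], "turn": 0.0316, "hand": 255}
    - {"xyz": [0.0257, 0.0209, 0], "turn": 0.0316, "hand": 255}
    - {"xyz": [0.0264, 0.02, 0], "turn": 0.0316, "hand": 255}
    - {"xyz": [0.0269, 0.0192, 0], "turn": 0.0316, "hand": 255}
    - {"xyz": [0.0276, 0.0184, 0], "turn": 0.0316, "hand": 255}

```text
t: 12.48
eef_pos: [582.6, -139.7, 108.2]
tcp_rot: [-2.132, -2.307, 0.001]
ft_force: [0.0, 0.6, -0.3]
width: 0.2
grip_force: 40.0
```

>>> apply_moves:
  plan:
    - {"xyz": [0, 0, 0], "turn": 0, "hand": 255}
    - {"xyz": [0, 0, 0], "turn": 0, "hand": 255}

```text
t: 12.72
eef_pos: [582.0, -141.2, 108.2]
tcp_rot: [-2.13, -2.308, 0.001]
ft_force: [-1.4, -0.1, -1.4]
width: 0.199
grip_force: 40.0
```

```bash
python3 - <<'E'
from h import *
np.set_printoptions(suppress=True,precision=3)
p,y,_=pose(); o=get_obs(); print(p,y,o['ft_force'],o['torque'],o['t'],o['width'],o['grip_force'])
save('wrist','w3'); save('side','s3'); 
for P in (pw(-20,-128,105),pw(-20,-100,59),pw(-20,-115,51),pw(-72,-90,59),pw(-75,-100,79),pw(-75,100,79)):print(proj('w3',P),proj('s3',P))
a=cv2.imread('pics/w3.png'); t=cv2.imread('pics/s3.png')
c=cv2.resize(t[180:290,170:330],None,fx=5,fy=5,interpolation=cv2.INTER_CUBIC); cv2.imwrite('pics/c3.png',c)
E
```

```text
[ 582.021 -141.216  108.156] 1.6508459752402664 [-1.368 -0.064 -1.386] [-0.033  0.019  0.03 ] 12.725 0.19896915275377025 39.972015023231506
[279.299 -21.822] [257.73  206.527]
[278.655 -40.68 ] [253.2   221.374]
[278.46   -2.962] [256.212 220.759]
[182.528 -62.628] [263.292 229.165]
[165.361 -63.349] [265.625 223.358]
[ 100.339 -859.107] [223.774 259.265]
```

View pics/w3.png

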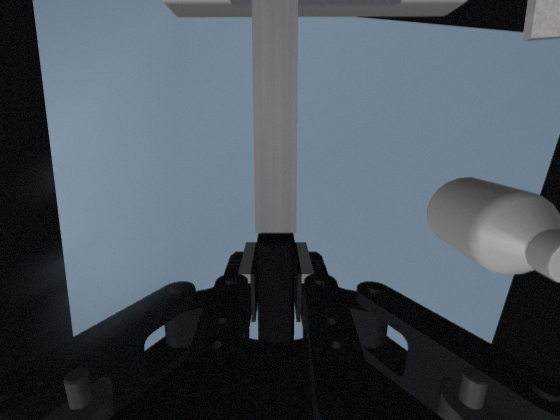

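View pics/c3.png

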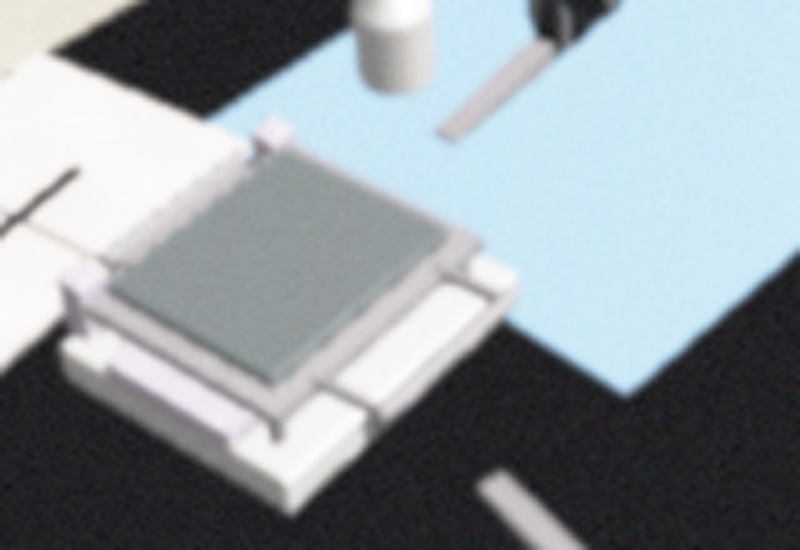

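The platen is closed, and the gauge is held straight with its tip at side pixel (259,207), close to the predicted position. I'll bring the tip over the ledge and creep down.

>>> apply_moves:
  plan:
    - {"xyz": [0.006, 0, 0.015], "turn": 0, "hand": 255}
    - {"xyz": [0.008, 0, 0.015], "turn": 0, "hand": 255}
    - {"xyz": [0.008, 0, 0.008], "turn": 0, "hand": 255}
    - {"xyz": [0, 0, 0.003], "turn": 0, "hand": 255}
    - {"xyz": [0, 0, 0], "turn": 0, "hand": 255}

```text
t: 13.45
eef_pos: [580.9, -118.8, 67.5]
tcp_rot: [-2.131, -2.309, 0.0]
ft_force: [-0.1, -0.3, -1.1]
width: 0.2
grip_force: 40.0
```

```bash
cat > st.py <<'E'
from h import *
np.set_printoptions(suppress=True,precision=3)
o=get_obs(); p,y,M=pose()
c,s=np.cos(PY),np.sin(PY); d=p[:2]+128*np.array([np.cos(y),np.sin(y)])-PC
print('tcp',p,'yaw',y,'tip press',c*d[0]+s*d[1],-s*d[0]+c*d[1],'F',o['ft_force'],'T',o['torque'],'t',o['t'],'w',o['width'],o['grip_force'],'tilt',M[2,:2])
E
python3 st.py
```

```text
tcp [ 580.861 -118.787   67.522] yaw 1.6509186845055588 tip press -20.595974145977735 -105.6893438160053 F [-0.098 -0.278 -1.072] T [-0.056  0.028 -0.025] t 13.45 w 0.1996602399900657 39.98884856700897 tilt [-0. -0.]
```

>>> apply_moves:
  plan:
    - {"xyz": [0, 0, 0.002], "turn": 0, "hand": 255}
    - {"xyz": [0, 0, 0.002], "turn": 0, "hand": 255}

```text
t: 13.7
eef_pos: [581.0, -119.1, 63.8]
tcp_rot: [2.131, 2.308, 0.0]
ft_force: [-0.5, -0.4, -1.3]
width: 0.199
grip_force: 40.0
```

```bash
python3 st.py
```

```text
tcp [ 581.046 -119.062   63.846] yaw 1.6503420862808589 tip press -20.35900217201246 -105.97876413618562 F [-0.527 -0.444 -1.277] T [0.023 0.013 0.016] t 13.7 w 0.1994609002671702 39.98932600021362 tilt [-0.     0.001]
```

>>> apply_moves:
  plan:
    - {"xyz": [0, 0, 0.001], "turn": 0, "hand": 255}
    - {"xyz": [0, 0, 0.001], "turn": 0, "hand": 255}
    - {"xyz": [0, 0, 0], "turn": 0, "hand": 255}

```text
t: 14.08
eef_pos: [580.8, -118.7, 61.6]
tcp_rot: [-2.131, -2.308, 0.0]
ft_force: [0.2, 0.6, -0.9]
width: 0.197
grip_force: 40.0
```

```bash
python3 st.py
```

```text
tcp [ 580.814 -118.738   61.599] yaw 1.6507526584701855 tip press -20.617543242017554 -105.63762952063618 F [ 0.215  0.64  -0.866] T [-0.091 -0.015  0.021] t 14.075 w 0.19706094202194552 39.98899519443512 tilt [ 0. -0.]
```

>>> apply_moves:
  plan:
    - {"xyz": [0, 0, 0.001], "turn": 0, "hand": 255}
    - {"xyz": [0, 0, 0], "turn": 0, "hand": 255}

```text
t: 14.32
eef_pos: [580.8, -118.7, 60.6]
tcp_rot: [-2.131, -2.308, 0.0]
ft_force: [0.3, -0.8, -1.3]
width: 0.197
grip_force: 40.0
```

```bash
python3 st.py
```

```text
tcp [ 580.795 -118.704   60.576] yaw 1.6508006850141648 tip press -20.639619813552912 -105.60219927928938 F [ 0.348 -0.758 -1.283] T [ 0.015 -0.024  0.004] t 14.325 w 0.19673603617537763 39.98869299888611 tilt [ 0. -0.]
```

>>> apply_moves:
  plan:
    - {"xyz": [0, 0, 0.001], "turn": 0, "hand": 255}
    - {"xyz": [0, 0, 0], "turn": 0, "hand": 255}

```text
t: 14.58
eef_pos: [580.8, -118.7, 59.5]
tcp_rot: [-2.131, -2.308, 0.0]
ft_force: [0.1, -0.3, -1.5]
width: 0.197
grip_force: 40.0
```

```bash
python3 st.py
```

```text
tcp [ 580.781 -118.734   59.549] yaw 1.6507280406187075 tip press -20.64688512358705 -105.63073949724148 F [ 0.097 -0.314 -1.504] T [-0.044 -0.014 -0.001] t 14.575 w 0.19745213242883475 39.98861253261566 tilt [ 0. -0.]
```

>>> apply_moves:
  plan:
    - {"xyz": [0, 0, 0.001], "turn": 0, "hand": 255}
    - {"xyz": [0, 0, 0], "turn": 0, "hand": 255}

```text
t: 14.82
eef_pos: [580.8, -118.7, 58.5]
tcp_rot: [-2.131, -2.308, 0.0]
ft_force: [-0.5, -0.4, -1.4]
width: 0.203
grip_force: 40.0
```

```bash
python3 st.py
```

```text
tcp [ 580.782 -118.678   58.533] yaw 1.650791777037673 tip press -20.649791911824757 -105.57513366292106 F [-0.539 -0.41  -1.396] T [-0.041 -0.002 -0.089] t 14.825 w 0.20283861734027542 39.98985707759857 tilt [ 0. -0.]
```

>>> apply_moves:
  plan:
    - {"xyz": [0, 0, 0.001], "turn": 0, "hand": 255}
    - {"xyz": [0, 0, 0], "turn": 0, "hand": 255}

```text
t: 15.08
eef_pos: [580.7, -118.7, 57.5]
tcp_rot: [-2.131, -2.308, 0.0]
ft_force: [0.1, 0.6, -0.8]
width: 0.2
grip_force: 40.0
```

```bash
python3 st.py
```

```text
tcp [ 580.748 -118.731   57.525] yaw 1.6507378999733044 tip press -20.681093756230165 -105.6249561609686 F [ 0.114  0.552 -0.798] T [-0.055 -0.014  0.003] t 15.075 w 0.20029707346320458 39.98811364173889 tilt [ 0. -0.]
```

>>> apply_moves:
  plan:
    - {"xyz": [0, 0, 0.001], "turn": 0, "hand": 255}
    - {"xyz": [0, 0, 0], "turn": 0, "hand": 255}

```text
t: 15.32
eef_pos: [580.8, -118.7, 56.6]
tcp_rot: [-2.131, -2.308, 0.0]
ft_force: [-1.2, -0.3, -1.6]
width: 0.198
grip_force: 40.0
```

```bash
python3 st.py
```

```text
tcp [ 580.778 -118.709   56.554] yaw 1.6507600050443567 tip press -20.65163645499494 -105.6050379711439 F [-1.165 -0.315 -1.564] T [-0.067  0.032 -0.067] t 15.325 w 0.1978301741458008 39.98830854892731 tilt [ 0. -0.]
```

>>> apply_moves:
  plan:
    - {"xyz": [0, 0, 0.001], "turn": 0, "hand": 255}
    - {"xyz": [0, 0, 0], "turn": 0, "hand": 255}

```text
t: 15.58
eef_pos: [580.7, -118.7, 55.5]
tcp_rot: [-2.131, -2.308, 0.0]
ft_force: [-0.6, 1.3, -1.7]
width: 0.203
grip_force: 40.0
```

```bash
python3 st.py
```

```text
tcp [ 580.747 -118.732   55.518] yaw 1.6507344038875045 tip press -20.681728588186452 -105.62621363145585 F [-0.568  1.319 -1.706] T [0.013 0.022 0.032] t 15.575 w 0.2033498656709123 39.98842656612396 tilt [ 0. -0.]
```

>>> apply_moves:
  plan:
    - {"xyz": [0, 0, 0.001], "turn": 0, "hand": 255}
    - {"xyz": [0, 0, 0], "turn": 0, "hand": 255}

```text
t: 15.82
eef_pos: [580.9, -118.7, 54.7]
tcp_rot: [2.131, 2.308, 0.0]
ft_force: [0.3, 0.0, -0.6]
width: 0.202
grip_force: 40.1
```

```bash
python3 st.py
```

```text
tcp [ 580.9   -118.718   54.653] yaw 1.6507991091767305 tip press -20.536369305467478 -105.62394959334577 F [ 0.263  0.042 -0.637] T [ 0.042 -0.025 -0.024] t 15.825 w 0.201988565823844 40.12150704860687 tilt [0. 0.]
```

>>> apply_moves:
  plan:
    - {"xyz": [0, 0, 0.0007], "turn": 0, "hand": 255}
    - {"xyz": [0, 0, 0], "turn": 0, "hand": 255}

```text
t: 16.08
eef_pos: [580.9, -118.8, 54.1]
tcp_rot: [2.131, 2.308, 0.0]
ft_force: [-1.4, -0.4, 1.4]
width: 0.199
grip_force: 40.3
```

```bash
python3 st.py; python3 st.py
```

```text
tcp [ 580.95  -118.802   54.095] yaw 1.6506347133168435 tip press -20.472313321599234 -105.71169800935112 F [-1.426 -0.369  1.433] T [0.152 0.037 0.049] t 16.075 w 0.1987219142570329 40.29283940792084 tilt [-0.  0.]
tcp [ 580.95  -118.802   54.095] yaw 1.6506347133168435 tip press -20.472313321599234 -105.71169800935112 F [-1.426 -0.369  1.433] T [0.152 0.037 0.049] t 16.075 w 0.1987219142570329 40.29283940792084 tilt [-0.  0.]
```

Contact with the ledge shows as +2.7 N in z and +0.15 N m, so the gap is about 10.7 mm and snug should come with the tip near y = -23. I'll slide in.

>>> apply_moves:
  plan:
    - {"xyz": [0.006, 0, 0], "turn": 0, "hand": 255}
    - {"xyz": [0.008, 0, 0], "turn": 0, "hand": 255}
    - {"xyz": [0.008, 0, 0], "turn": 0, "hand": 255}
    - {"xyz": [0.006, 0, 0], "turn": 0, "hand": 255}
    - {"xyz": [0, 0, 0], "turn": 0, "hand": 255}

```text
t: 16.7
eef_pos: [578.7, -89.4, 54.1]
tcp_rot: [-2.129, -2.31, -0.001]
ft_force: [1.2, 2.5, 1.7]
width: 0.201
grip_force: 40.4
```

```bash
python3 st.py
```

```text
tcp [578.707 -89.374  54.054] yaw 1.6520943422894359 tip press -20.54246719143637 -76.19873621034377 F [1.206 2.488 1.71 ] T [ 0.78   0.017 -0.016] t 16.7 w 0.2007930138434643 40.41949510574341 tilt [0.001 0.   ]
```

>>> apply_moves:
  plan:
    - {"xyz": [0.006, 0, 0], "turn": 0, "hand": 255}
    - {"xyz": [0.006, 0, 0], "turn": 0, "hand": 255}
    - {"xyz": [0.006, 0, 0], "turn": 0, "hand": 255}
    - {"xyz": [0.004, 0, 0], "turn": 0, "hand": 255}
    - {"xyz": [0, 0, 0], "turn": 0, "hand": 255}

```text
t: 17.32
eef_pos: [577.0, -68.1, 54.1]
tcp_rot: [-2.13, -2.309, -0.001]
ft_force: [-0.1, -0.5, 5.2]
width: 0.201
grip_force: 40.8
```

```bash
python3 st.py
```

```text
tcp [576.96  -68.063  54.089] yaw 1.6514301888839567 tip press -20.49642629028449 -54.81670449504106 F [-0.147 -0.472  5.23 ] T [ 0.144 -0.018  0.01 ] t 17.325 w 0.20083544587040578 40.758018493652344 tilt [0. 0.]
```

>>> apply_moves:
  plan:
    - {"xyz": [0.004, 0, -0.0004], "turn": 0, "hand": 255}
    - {"xyz": [0.004, 0, 0], "turn": 0, "hand": 255}
    - {"xyz": [0.004, 0, 0], "turn": 0, "hand": 255}
    - {"xyz": [0.003, 0, 0], "turn": 0, "hand": 255}
    - {"xyz": [0, 0, 0], "turn": 0, "hand": 255}

```text
t: 17.95
eef_pos: [575.7, -53.3, 54.4]
tcp_rot: [-2.13, -2.309, -0.0]
ft_force: [-0.3, -1.7, 4.9]
width: 0.197
grip_force: 40.7
```

```bash
python3 st.py
```

```text
tcp [575.667 -53.29   54.395] yaw 1.6513231335155618 tip press -20.59041840022323 -39.98696784402951 F [-0.338 -1.718  4.941] T [-0.065 -0.024 -0.029] t 17.95 w 0.1974215135060814 40.73857069015503 tilt [0. 0.]
```

>>> apply_moves:
  plan:
    - {"xyz": [0.002, 0, 0], "turn": 0, "hand": 255}
    - {"xyz": [0.002, 0, 0], "turn": 0, "hand": 255}
    - {"xyz": [0, 0, 0], "turn": 0, "hand": 255}
    - {"xyz": [0, 0, 0], "turn": 0, "hand": 255}

```text
t: 18.45
eef_pos: [575.4, -49.8, 54.5]
tcp_rot: [2.131, 2.308, 0.0]
ft_force: [0.1, -3.0, 6.1]
width: 0.203
grip_force: 40.8
```

```bash
python3 st.py
```

```text
tcp [575.436 -49.816  54.453] yaw 1.6508192349045874 tip press -20.478375867746923 -36.50601737386723 F [ 0.131 -3.041  6.112] T [-0.325 -0.054 -0.017] t 18.45 w 0.20315145048925728 40.80864608287811 tilt [-0.  0.]
```

>>> apply_moves:
  plan:
    - {"xyz": [0, 0, -0.0005], "turn": 0, "hand": 255}
    - {"xyz": [0, 0, 0], "turn": 0, "hand": 255}
    - {"xyz": [0, 0, 0], "turn": 0, "hand": 255}

```text
t: 18.82
eef_pos: [575.2, -49.5, 54.6]
tcp_rot: [-2.13, -2.308, -0.0]
ft_force: [0.7, -1.0, 1.6]
width: 0.198
grip_force: 40.4
```

```bash
python3 st.py
```

```text
tcp [575.187 -49.524  54.644] yaw 1.6510379266593909 tip press -20.731749481495804 -36.194818899858504 F [ 0.706 -0.99   1.599] T [ 0.014 -0.193 -0.021] t 18.825 w 0.1977084046944689 40.432568192481995 tilt [ 0.001 -0.   ]
```

>>> apply_moves:
  plan:
    - {"xyz": [0, 0, -0.0004], "turn": 0, "hand": 255}
    - {"xyz": [0, 0, 0], "turn": 0, "hand": 255}
    - {"xyz": [0, 0, 0], "turn": 0, "hand": 255}

```text
t: 19.2
eef_pos: [574.9, -49.7, 54.9]
tcp_rot: [-2.13, -2.308, 0.001]
ft_force: [0.5, -0.2, -0.5]
width: 0.198
grip_force: 40.0
```

```bash
python3 st.py
```

```text
tcp [574.906 -49.707  54.915] yaw 1.651049534076015 tip press -21.027625506577113 -36.35502178606424 F [ 0.464 -0.202 -0.539] T [-0.007  0.064  0.016] t 19.2 w 0.19817259666302728 40.03235042095184 tilt [ 0.    -0.001]
```

No wedging yet: that force was only downward press. I'll press lightly and creep on.

>>> apply_moves:
  plan:
    - {"xyz": [0.003, 0, 0.0003], "turn": 0, "hand": 255}
    - {"xyz": [0.003, 0, 0], "turn": 0, "hand": 255}
    - {"xyz": [0, 0, 0], "turn": 0, "hand": 255}
    - {"xyz": [0, 0, 0], "turn": 0, "hand": 255}

```text
t: 19.7
eef_pos: [574.8, -43.8, 54.9]
tcp_rot: [-2.13, -2.309, -0.0]
ft_force: [-0.3, -0.1, -0.4]
width: 0.199
grip_force: 40.0
```

```bash
python3 st.py
```

```text
tcp [574.796 -43.79   54.879] yaw 1.6509825784666752 tip press -20.656277400610097 -30.447730712245757 F [-0.255 -0.059 -0.417] T [ 0.035 -0.038  0.025] t 19.7 w 0.19922545221843763 40.04525005817413 tilt [ 0. -0.]
```

>>> apply_moves:
  plan:
    - {"xyz": [0.002, 0, 0], "turn": 0, "hand": 255}
    - {"xyz": [0.002, 0, 0], "turn": 0, "hand": 255}
    - {"xyz": [0, 0, 0], "turn": 0, "hand": 255}
    - {"xyz": [0, 0, 0], "turn": 0, "hand": 255}

```text
t: 20.2
eef_pos: [574.5, -40.0, 54.9]
tcp_rot: [-2.131, -2.308, 0.0]
ft_force: [-0.1, 0.5, -1.3]
width: 0.2
grip_force: 40.0
```

```bash
python3 st.py
```

```text
tcp [574.487 -39.964  54.905] yaw 1.6508397567926467 tip press -20.639813912518704 -26.60948994419659 F [-0.087  0.518 -1.312] T [ 0.029 -0.048  0.002] t 20.2 w 0.19956292659088187 40.02279460430145 tilt [ 0. -0.]
```

>>> apply_moves:
  plan:
    - {"xyz": [0.002, 0, 0], "turn": 0, "hand": 255}
    - {"xyz": [0, 0, 0], "turn": 0, "hand": 255}
    - {"xyz": [0, 0, 0], "turn": 0, "hand": 255}

```text
t: 20.58
eef_pos: [574.4, -38.0, 54.9]
tcp_rot: [-2.131, -2.308, -0.0]
ft_force: [-1.1, -0.3, -1.1]
width: 0.2
grip_force: 40.0
```

```bash
python3 st.py
```

```text
tcp [574.351 -37.991  54.927] yaw 1.650816464603633 tip press -20.61507393017629 -24.631931555832523 F [-1.107 -0.34  -1.075] T [0.012 0.055 0.002] t 20.575 w 0.2004001610858666 40.01830816268921 tilt [ 0. -0.]
```

>>> apply_moves:
  plan:
    - {"xyz": [0.002, 0, 0], "turn": 0, "hand": 255}
    - {"xyz": [0, 0, 0], "turn": 0, "hand": 255}
    - {"xyz": [0, 0, 0], "turn": 0, "hand": 255}

```text
t: 20.95
eef_pos: [574.2, -36.0, 54.9]
tcp_rot: [-2.131, -2.308, -0.0]
ft_force: [-0.1, 0.3, -1.3]
width: 0.201
grip_force: 40.0
```

```bash
python3 st.py
```

```text
tcp [574.181 -35.954  54.944] yaw 1.6507761379479406 tip press -20.61643478414611 -22.58816374421497 F [-0.085  0.267 -1.32 ] T [0.019 0.024 0.008] t 20.95 w 0.20060887006456013 40.01653611660004 tilt [ 0. -0.]
```

>>> apply_moves:
  plan:
    - {"xyz": [0.002, 0, 0], "turn": 0, "hand": 255}
    - {"xyz": [0, 0, 0], "turn": 0, "hand": 255}
    - {"xyz": [0, 0, 0], "turn": 0, "hand": 255}

```text
t: 21.32
eef_pos: [574.0, -33.9, 54.9]
tcp_rot: [-2.131, -2.309, -0.0]
ft_force: [-0.3, -0.2, -0.9]
width: 0.202
grip_force: 40.0
```

```bash
python3 st.py
```

```text
tcp [574.047 -33.937  54.936] yaw 1.650869393515849 tip press -20.60125750624536 -20.566418570996053 F [-0.258 -0.235 -0.936] T [-0.024 -0.01   0.017] t 21.325 w 0.20163245725232667 40.001667737960815 tilt [0. 0.]
```

>>> apply_moves:
  plan:
    - {"xyz": [0.001, 0, 0.0003], "turn": 0, "hand": 255}
    - {"xyz": [0, 0, 0], "turn": 0, "hand": 255}
    - {"xyz": [0, 0, 0], "turn": 0, "hand": 255}

```text
t: 21.7
eef_pos: [574.2, -33.3, 54.8]
tcp_rot: [2.131, 2.308, 0.0]
ft_force: [-0.7, -2.2, 2.3]
width: 0.204
grip_force: 40.3
```

```bash
python3 st.py
```

```text
tcp [574.171 -33.34   54.832] yaw 1.6504179016832439 tip press -20.371493723501484 -19.981744619731735 F [-0.705 -2.165  2.281] T [-0.442  0.069  0.015] t 21.7 w 0.20394099835671153 40.34284830093384 tilt [-0.  0.]
```

>>> apply_moves:
  plan:
    - {"xyz": [0.002, 0, 0], "turn": 0, "hand": 255}
    - {"xyz": [0, 0, 0], "turn": 0, "hand": 255}
    - {"xyz": [0, 0, 0], "turn": 0, "hand": 255}

```text
t: 22.08
eef_pos: [574.1, -31.9, 54.9]
tcp_rot: [2.131, 2.307, -0.0]
ft_force: [0.4, -5.7, 3.4]
width: 0.201
grip_force: 40.4
```

```bash
python3 st.py
```

```text
tcp [574.101 -31.888  54.856] yaw 1.6500129693426469 tip press -20.273642053769155 -18.528496005254215 F [ 0.381 -5.691  3.394] T [-1.013 -0.044 -0.032] t 22.075 w 0.201487143606363 40.44443070888519 tilt [-0.001  0.001]
```

>>> apply_moves:
  plan:
    - {"xyz": [0.002, 0, 0], "turn": 0, "hand": 255}
    - {"xyz": [0, 0, 0], "turn": 0, "hand": 255}
    - {"xyz": [0, 0, 0], "turn": 0, "hand": 255}

```text
t: 22.45
eef_pos: [574.0, -30.6, 54.9]
tcp_rot: [2.131, 2.306, -0.001]
ft_force: [1.9, -7.2, 3.0]
width: 0.199
grip_force: 40.5
```

```bash
python3 st.py
```

```text
tcp [573.985 -30.637  54.868] yaw 1.6494138631646702 tip press -20.212958926006504 -17.27198754118011 F [ 1.853 -7.18   3.018] T [-1.452 -0.117  0.015] t 22.45 w 0.199084681897396 40.4926335811615 tilt [-0.002  0.001]
```

>>> apply_moves:
  plan:
    - {"xyz": [0.001, 0, 0], "turn": 0, "hand": 255}
    - {"xyz": [0, 0, 0], "turn": 0, "hand": 255}
    - {"xyz": [0, 0, 0], "turn": 0, "hand": 255}
    - {"xyz": [0, 0, 0], "turn": 0, "hand": 255}
    - {"xyz": [0, 0, 0], "turn": 0, "hand": 255}

```text
t: 23.08
eef_pos: [573.9, -29.9, 54.9]
tcp_rot: [2.131, 2.306, -0.002]
ft_force: [0.1, -7.0, 3.5]
width: 0.2
grip_force: 40.5
```

>>> apply_moves:
  plan:
    - {"xyz": [0, 0, 0], "turn": 0, "hand": 255}
    - {"xyz": [0, 0, 0], "turn": 0, "hand": 255}
    - {"xyz": [0, 0, 0], "turn": 0, "hand": 255}
    - {"xyz": [0, 0, 0], "turn": 0, "hand": 255}
    - {"xyz": [0, 0, 0], "turn": 0, "hand": 255}

```text
t: 23.7
eef_pos: [573.9, -29.9, 54.9]
tcp_rot: [2.131, 2.306, -0.002]
ft_force: [1.6, -8.8, 3.2]
width: 0.2
grip_force: 40.5
```

```bash
python3 st.py; python3 - <<'E'
from h import *
save('side','s4'); a=cv2.imread('pics/s3.png')[180:270,170:310]; b=cv2.imread('pics/s4.png')[180:270,170:310]
f=lambda i:cv2.resize(i,None,fx=5,fy=5,interpolation=cv2.INTER_CUBIC); cv2.imwrite('pics/c4.png',f(b))
s=lambda i:np.float32(cv2.cvtColor(i[25:75,15:60],cv2.COLOR_BGR2GRAY)); print('platen image shift px',cv2.phaseCorrelate(s(a),s(b)))
E
```

```text
tcp [573.9   -29.881  54.877] yaw 1.6492436575069667 tip press -20.215077667201225 -16.511765311660834 F [ 1.625 -8.824  3.212] T [-1.587 -0.087 -0.055] t 23.7 w 0.2000364011631815 40.4898601770401 tilt [-0.002  0.   ]
platen image shift px ((0.437399792276409, 0.02795702208801032), 1.0124447911580403)
```

View pics/c4.png

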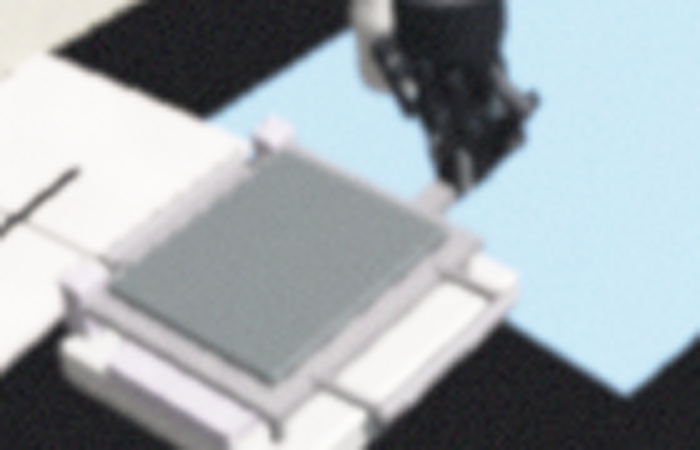

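The blade is in the gap at crop (435,200), the platen is still on its stops, and the drag holds steady at 7–9 N. I'm handing in.

```bash
python3 -c "
from rig import *
print(hand_in())"
```

```text
the job is handed in; nothing more can be done
None
```

I lowered the platen gently onto its stops, then slid the gauge in from the right until it dragged steadily at about 7–9 N, and handed the job in at about 24 s with the gauge still held; no verdict came back.

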